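Stop a turned roller under the ring light, then send it to the box

ROBOT

A 7-joint arm with a two-finger parallel gripper is mounted at the origin on the work surface. World frame = base frame: x ahead of the robot, y to its left, z up, the work surface at z = 0. Lengths are in m, angles in rad, forces in N, time in s.
With the tool pointing down it reaches from about 0.425 to 0.875 m from the base axis. Payload 4.7 kg.
Tool frame: the origin (TCP) lies between the finger pads; the fingertips stand 11 mm ahead of it and the grasp point (between the pads) lies 8 mm behind it; z points along the fingers, y is the line along which they close (so a half turn about z gives the same grasp; the last joint's range is limited). The gripper opens to 87 mm and grips with 3 to 60 N. Pads are 19 mm wide; open, the fingers measure 117 mm over their backs; the gripper's body (75 mm by 190 mm) begins 51 mm behind the grasp point.
Start: joints at [1.159, 0.321, -0.07, 1.45, 0.023, 1.371, -0.057], TCP at [0.268, -0.592, 0.234] pointing down, gripper open.
Joint ranges: [-2.86, 2.86], [-0.3, 2.09], [-1.38, 1.24], [0.06, 2.45], [-1.56, 4.7], [0.09, 2.05], [-2.69, 2.69]. Speed limits (rad/s): [2.57, 2.57, 3.14, 3.14, 3.14, 3.14, 3.14].

INTERFACE

Orientations are given as a rotation vector (axis times angle).
In Python, from bench import ctrl gives the robot as it stands. The module is installed in compiled form; this text tells all that it offers.
- The arm moves only by the shell command python3 -m inch 'ROWS' [FORCE]. ROWS is JSON, a list of rows, each an object with "slide": the shift along the tool's x, y, z scaled (see below), a list of three; "angular": the turn, a rotation vector about the tool's x, y, z scaled (see below), a list of three; "claw": the opening, from -1 (shut) to 1 (fully open). In form: [{"slide": [tx, ty, tz], "angular": [rx, ry, rz], "claw": claw}, ...]. A call has 1 to 10 rows; each row is the pose to reach, as a shift and turn from the pose commanded when the call began, along the tool's axes at that moment; what a row does not reach only later rows make up. The controller multiplies each number of a shift by 0.25 m and each number of a turn by 30 degrees. A row lasts 1/10 s, in which the tool goes at most 50 mm and 8.59 degrees, less where a joint would pass 70% of its speed; a pose out of reach is approached as far as the arm can. A call with a number of a shift or a turn outside -1 to 1 is refused whole. A call with a gripper value outside its range is refused whole. The fingers move at their own pace and stop on an object; FORCE is the grip in N (left out, the last holds). Time passes only in rows, so rows that repeat a pose let the fingers close. It gives the time, the measured TCP pose, the force, the opening and the grip force at its end, in the units of the state.
- ctrl.get_state(): the state, without advancing time (a new reading comes with each control period).
- ctrl.get_image(name): name is "scene" or "top"; returns a dict with "color" (384x512x3 uint8, red, green, blue), "depth" (384x512 float32, m along the optical axis (not along the pixel's ray), 0 where there is no reading), "camera_matrix" (3x3 intrinsics, pixels), "extrinsics" (4x4, takes a point from camera to world coordinates). Camera axes: x right, y up, looking along -z (the intrinsics and any distortion apply to the point x, -y, -z); pixel columns grow to the right and rows downward; lengths in m; the calibration is good to about 2 mm. A picture is of the moment at which its call begins.
- ctrl.close_job(): hands the job in; it is judged then, once.
Trained networks look in the newest picture that a camera, given by its name, has taken for a name from the list of things; names that differ only in an ending like _2 or _b are one class to them, and where a whole thing is asked for, a point or a joint stands for the part that bears it (a point fixed in the world has none). Each returns a list of dicts, best first, with "confidence" (0 to 1); they miss things now and then, are a little off and sometimes report something else, mostly with a low value. They report only what shows in the picture. A call takes as long as a camera call. They do not tell look-alikes from the thing itself.
- ctrl.find_in(query, camera): "bbox" ([centre column, centre row, width, height] in pixels, round what is visible of it).
- ctrl.outline_of(query, camera): "mask" (384x512 bool, what is visible of it) and "bbox" ([centre column, centre row, width, height] in pixels, round what is visible of it).
The state is a dict: "time": time; "joint_positions": joint angles; "qd": joint speeds; "joint_torque": joint torques, N m; "position": TCP position; "tool_rot": TCP orientation; "ft_force": force on the tool from outside, world axes, zero at the start; "torque": the same for the moment, N m; "grip_width": opening from 0.0 (shut) to 1.0 (fully open); "grip_force": force on a finger pad.
Only numpy, scipy, OpenCV 4.12 (cv2) and the standard library are available. Lean on these libraries where they do the work, as an engineer would, in place of code of your own. Each camera call takes 0.05 s, during which the arm holds its last target. There are 200 camera calls.

TASK

Take the hinged, arch-floored wooden chute by its crossbar and tilt it so that the wooden roller rolls up to the ring light; bring it to rest centred under the ring and keep it still there for five seconds while its picture is taken. Then let it roll on out of the open end into the box, lower the chute gently back onto its rest and let go. Do not touch the roller itself, do not let it fall on the table, and leave the other goods on the stall where they are.

Things in the scene. Friction and masses are not known exactly. Their poses are not given: they have to be found in the camera images.
- stand: Fixed wooden stand of the chute: a baseboard 130 x 370 x 12 mm with two uprights for the hinge and a rest block. Origin on the table straight below the middle of the hinge axis; z up; its x axis is parallel to the hinge axis; the chute runs from the hinge along the stand's -y (to the crossbar, 430 mm away) and 70 mm along +y (open outlet over the box). Turned by yaw from start to start.
- hinge_mid (a point): Middle of the chute's hinge axis, 100 mm above the table.
- chute (a joint): Tilt of the chute (rad): 0 level; positive with the crossbar end raised, so that the roller rolls towards the hinge and the outlet (stand's +y); -0.11 lying on its rest block (at the start, and where it falls if let go); upper stop +0.15. The hinge turns freely; the chute weighs about 0.5 kg (about 2 N at the crossbar).
- bar_mid (a point): Middle of the chute's crossbar: a round wooden bar 14 mm in diameter, 100 mm long (84 mm free between two side arms), parallel to the hinge axis (stand's x), 430 mm from the hinge and 20 mm above the hinge axis when level. It can turn between the pads: pinch it from above, fingers closing along the stand's y.
- outlet (a point): Floor of the chute at its open outlet, 70 mm past the hinge, 12 mm above the hinge axis when level. The chute is a wooden trough 430 mm long, 76 mm wide inside, side boards up to 47 mm above the hinge axis. At the crossbar end a plate (inner face 360 mm from the hinge) closes it; its top is 30 mm higher than the crossbar's axis, which is 62 mm beyond it.
- roller: Turned wooden roller, a cylinder 70 mm in diameter and 70 mm long, nominally 180 g, lying across the chute; origin at its middle. It starts at rest at the low end against the end plate. The chute's slatted floor is arched upwards, radius 2.5 m, its crown 145 mm from the hinge towards the crossbar, 9 mm above the floor's ends: left alone, a roller runs off to one end.
- roller_center (a point): The same middle of the roller, 47 to 56 mm above the hinge axis when level. With y its place along the stand's y from the hinge (m, negative on the crossbar side) it accelerates along +y at about 6.5 x (tilt + (y + 0.145) / 2.5) m/s2 (tilt in rad), so balancing it needs another tilt at each place. Rolling loss is small, like 0.015 rad of tilt against its motion.
- ring_center (a point): Centre of the ring light: a level white ring, 88 mm mean diameter, 14 mm thick, 245 mm above the table on a stand beyond the chute; its centre is straight above the chute's middle line. The roller must rest below this point.
- box_in (a point): Centre of the inner floor of the fixed plywood collecting box under the outlet: outside 110 x 140 mm (the long side along the chute), 70 mm high, walls 5 mm, floor 5 mm above the table; axes as the stand's.
- coaster: Bystander: wooden coaster with a square window, 100 x 100 x 20 mm, origin at its underside.
- house: Bystander: small wooden house block, 50 x 80 x 100 mm, origin at its underside.
- oil: Bystander: small amber bottle of wood oil, 52 mm in diameter, 110 mm high, origin at its underside.
- cup: Bystander: white cup, 72 mm in diameter, 70 mm high, origin at its underside.
Not all that is in view belongs to the job. Leave any blue or red look-alike of the part that bears box_in alone.

How it is judged:
By the outcome, as a careful person would: the job done as asked, in the order asked, and still so for the second after the job is handed in, with the robot touching nothing.
It also fails if it takes over 58 s, if anything falls off the work surface, if the arm or the gripper's body presses on something with over 40 N, if the wrist force passes 120 N, or if a joint passes its speed limit or range.

## Working session

There is one attempt and no reset: what is moved stays moved. The work goes in short steps, Python scripts to look and compute and a shell command to move; the robot and the scene stay as the last step left them, time stands still between calls to the robot, and variables do not carry over. Pictures are saved under pics/ and viewed, at most 10 in all, crops included, and the job is handed in when it is done.

```bash
mkdir -p pics
cat > h.py <<'E'
import numpy as np, cv2
from bench import ctrl
from scipy.spatial.transform import Rotation as R
def pts(im):
    K=np.array(im["camera_matrix"]);T=np.array(im["extrinsics"]);d=im["depth"]
    v,u=np.mgrid[0:d.shape[0],0:d.shape[1]]
    x=(u-K[0,2])/K[0,0]*d;y=(v-K[1,2])/K[1,1]*d
    P=np.stack([x,-y,-d],-1)@T[:3,:3].T+T[:3,3]
    P[d==0]=np.nan
    return P
E
python3 - <<'E'
from h import *
s=ctrl.get_state();print({k:np.round(v,3) for k,v in s.items()})
for c in("scene","top"):
    im=ctrl.get_image(c);cv2.imwrite(f"pics/{c}0.png",im["color"][:,:,::-1]);P=pts(im)
    print(c,np.round(im["camera_matrix"],1).tolist(),np.round(im["extrinsics"],3).tolist(),im.keys())
    for q in("stand","chute","roller","ring_center","box_in","coaster","house","oil","cup"):
        for r in ctrl.outline_of(q,c)[:3]:
            m=r["mask"];print(q,round(r["confidence"],2),np.round(r["bbox"]),np.round(np.nanmedian(P[m],0),3) if m.any() else None)
E
```

```text
{'time': np.float64(0.0), 'joint_positions': array([ 1.159,  0.322, -0.07 ,  1.452,  0.023,  1.371, -0.057]), 'qd': array([ 0.001, -0.001,  0.   , -0.001,  0.001, -0.   ,  0.   ]), 'joint_torque': array([ 0.0000e+00, -4.9129e+01, -4.0400e-01, -3.1253e+01, -6.4000e-02,
        4.4000e-02,  0.0000e+00]), 'position': array([ 0.268, -0.591,  0.232]), 'tool_rot': array([-3.069e+00, -6.630e-01,  1.000e-03]), 'ft_force': array([0.342, 0.544, 0.647]), 'torque': array([ 0.002,  0.05 , -0.007]), 'grip_force': np.float64(0.0), 'grip_width': np.float64(0.998)}
scene [[358.5, 0.0, 261.6], [0.0, 358.5, 183.8], [0.0, 0.0, 1.0]] [[0.574, -0.671, 0.469, 0.9], [0.819, 0.478, -0.318, -0.212], [-0.01, 0.567, 0.824, 0.917], [0.0, 0.0, 0.0, 1.0]] dict_keys(['color', 'depth', 'camera_matrix', 'extrinsics'])
stand 0.97 [229. 212. 189. 117.] [0.47  0.034 0.098]
chute 0.74 [231. 208. 188. 115.] [0.458 0.036 0.11 ]
roller 0.66 [178. 223.  35.  33.] [ 0.434 -0.146  0.142]
roller 0.4 [232. 208. 191. 112.] [0.471 0.041 0.098]
ring_center 0.58 [238. 215.  65. 117.] [ 0.533 -0.018  0.092]
box_in 0.82 [296. 111.  47
[... 597 characters left out ...]
[273. 214. 167.  67.] [0.453 0.068 0.107]
chute 0.58 [275. 213. 164.  60.] [0.462 0.077 0.111]
roller 0.64 [324. 223.  26.  24.] [ 0.423 -0.138  0.143]
ring_center 0.9 [281. 196.  32.  64.] [ 0.527 -0.012  0.246]
ring_center 0.34 [274. 214. 165.  65.] [0.46  0.064 0.11 ]
box_in 0.87 [271. 128.  49.  46.] [0.746 0.013 0.007]
box_in 0.81 [154. 128.  56.  47.] [0.742 0.41  0.008]
box_in 0.65 [144. 288.  59.  52.] [0.206 0.411 0.007]
coaster 0.84 [206. 259.  42.  41.] [0.304 0.217 0.019]
house 0.68 [217. 123.  26.  24.] [0.733 0.194 0.073]
oil 0.71 [341. 125.  23.  18.] [ 0.743 -0.203  0.073]
cup 0.83 [147. 232.  29.  25.] [0.385 0.416 0.02 ]
cup 0.22 [325. 223.  26.  24.] [ 0.425 -0.138  0.143]
```

Run:
```python
import cv2
for c in("scene","top"):
    a=cv2.imread(f"pics/{c}0.png")
    if c=="top": a=a[80:320,120:440]
    a=cv2.resize(a,(800,600),interpolation=cv2.INTER_CUBIC);cv2.imwrite(f"pics/{c}0b.png",a)
```

```text
(no output)
```

View pics/scene0b.png

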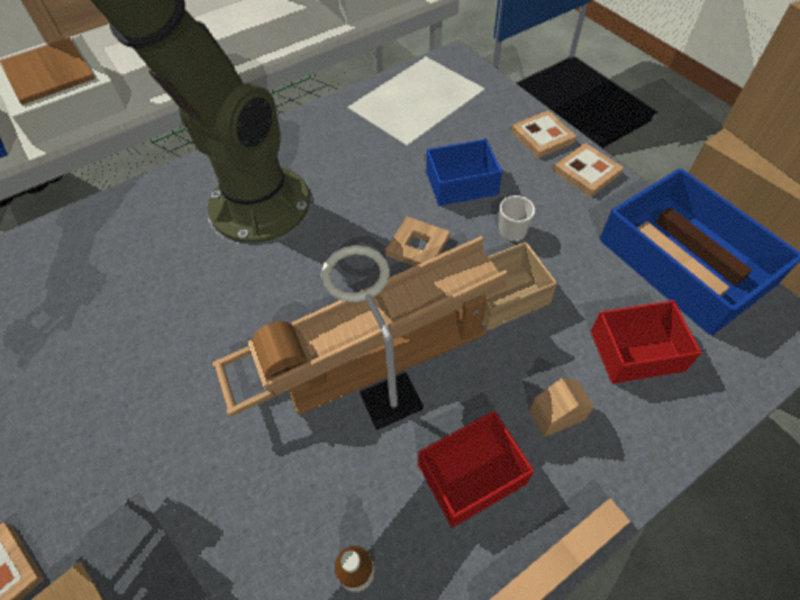

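View pics/top0b.png

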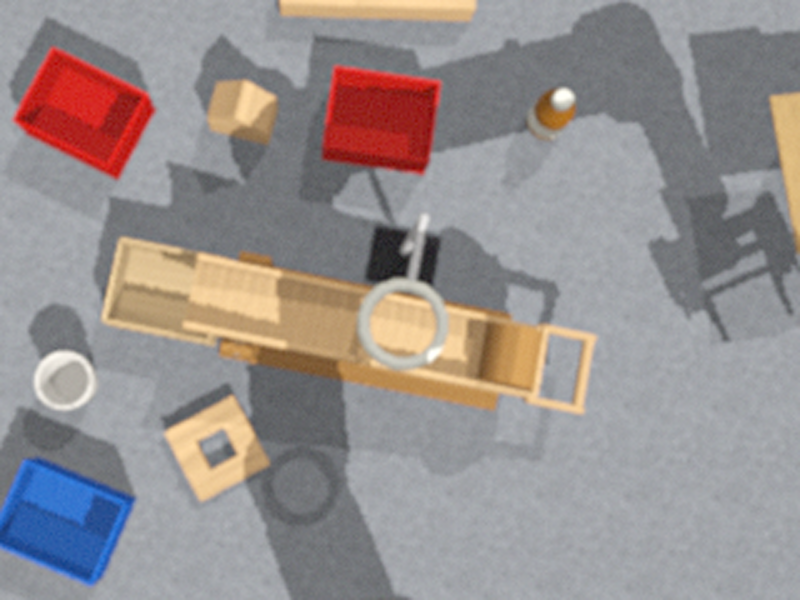

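```bash
cat > fit.py <<'E'
from h import *
from scipy.optimize import least_squares
A=[];Rg=[]
for c in("top","scene"):
    im=ctrl.get_image(c);P=pts(im).reshape(-1,3);P=P[~np.isnan(P[:,0])]
    b=P[(P[:,0]>.3)&(P[:,0]<.62)&(P[:,1]>-.3)&(P[:,1]<.4)]
    r=b[(b[:,2]>.225)&(b[:,2]<.265)&(abs(b[:,0]-.52)<.09)&(abs(b[:,1]+.012)<.08)]
    f=least_squares(lambda p:np.hypot(r[:,0]-p[0],r[:,1]-p[1])-p[2],[.52,-.01,.044],loss="soft_l1",f_scale=.003)
    print(c,"ring",f.x.round(4),len(r),np.median(r[:,2]))
    bar=b[(b[:,2]>.06)&(b[:,2]<.09)&(b[:,1]<-.17)&(b[:,0]<.5)]
    A.append(b);np.save(c+".npy",b)
    # chute side-board tops
    def loc(p,q,t=-.11):
        hx,hy,yaw=p;d=q-[hx,hy,.1];cy,sy=np.cos(yaw),np.sin(yaw)
        x=cy*d[:,0]+sy*d[:,1];y=-sy*d[:,0]+cy*d[:,1];z=d[:,2]
        return np.c_[x,np.cos(t)*y+np.sin(t)*z,-np.sin(t)*y+np.cos(t)*z]
    p=np.array([.48,.13,-.2])
    for i in range(30):
        L=loc(p,b)
        k=(L[:,2]>.037)&(L[:,2]<.055)&(abs(abs(L[:,0])-.041)<.012)&(L[:,1]>-.27)&(L[:,1]<.06)
        # symmetric: |x| = w
        s=np.sign(L[k,0]);y=L[k,1]
        M=np.c_[np.ones(k.sum()),y,s];co=np.linalg.lstsq(M,L[k,0],rcond=None)[0]
        p[2]-=co[1];p[0]+=co[0]*np.cos(p[2]);p[1]+=co[0]*np.sin(p[2])
    L=loc(p,b)
    k=(abs(L[:,0])<.035)&(L[:,1]<-.40)&(L[:,1]>-.47)&(L[:,2]>0)&(L[:,2]<.04)
    print(p.round(4),co.round(4),"bar local",np.median(L[k],0).round(4),k.sum(),"z",np.median(b[np.where(k)[0]][:,2]))
    k=(abs(abs(L[:,0])-.041)<.008)&(L[:,2]>.035)&(L[:,2]<.055)
    print("top edges y range",np.percentile(L[k,1],[1,99]).round(4),"zc",np.median(L[k,2]).round(4))
E
python3 fit.py
```

```text
top ring [ 0.457  -0.0024  0.0431] 427 0.2501953081146162
[ 0.4731  0.1312 -0.1708] [ 0.    -0.     0.041] bar local [nan nan nan] 0 z nan
top edges y range [-0.0321  0.1016] zc 0.0457
scene ring [0.5331 0.0559 0.0829] 591 0.2503708705965011
[ 0.4723  0.1315 -0.1901] [0.     0.     0.0409] bar local [nan nan nan] 0 z nan
top edges y range [-0.0298  0.1086] zc 0.0436
  return _methods._mean(a, axis=axis, dtype=dtype,
  ret = um.true_divide(
  ret = ret.dtype.type(ret / rcount)
```

```bash
sed -i 's/np.c_\[x,.*$/np.c_[x,np.cos(t)*y-np.sin(t)*z,np.sin(t)*y+np.cos(t)*z]/; s/(b\[:,2\]>.225)&(b\[:,2\]<.265)&(abs(b\[:,0\]-.52)<.09)&(abs(b\[:,1\]+.012)<.08)/(b[:,2]>.235)\&(b[:,2]<.257)\&(abs(b[:,0]-.46)<.065)\&(abs(b[:,1])<.08)/; s/\[.52,-.01,.044\]/[.46,0,.044]/' fit.py; python3 fit.py
```

```text
top ring [ 0.4506 -0.0018  0.0443] 539 0.2497475962955591
[ 0.4733  0.1312 -0.1719] [-0.      0.      0.0407] bar local [nan nan nan] 0 z nan
top edges y range [-0.3157  0.1135] zc 0.041
scene ring [ 0.4521 -0.0036  0.044 ] 687 0.2504026507878788
[ 0.4725  0.1314 -0.1792] [-0.      0.      0.0407] bar local [nan nan nan] 0 z nan
top edges y range [-0.3161  0.1127] zc 0.041
  return _methods._mean(a, axis=axis, dtype=dtype,
  ret = um.true_divide(
  ret = ret.dtype.type(ret / rcount)
```

```bash
sed -i 's/\[.48,.13,-.2\]/[.481,.174,-.175]/' fit.py
cat >> fit.py <<'E'
    rc=np.array([[f.x[0],f.x[1],.245]]);print("ring stand",loc(p,rc,0).round(4))
    for lo,hi in((-.46,-.40),):
        k=(abs(L[:,0])<.06)&(L[:,1]<hi)&(L[:,1]>lo)&(L[:,2]>0)&(L[:,2]<.045)
        print("barpts",np.percentile(L[k],[2,50,98],axis=0).round(4).tolist())
    k=(abs(L[:,0])<.03)&(L[:,2]>.06)&(L[:,1]<-.2)&(L[:,2]<.1)&(L[:,1]>-.365)
    print("roller top",np.percentile(L[k],[2,50,98],axis=0).round(4).tolist())
E
python3 fit.py
```

```text
top ring [ 0.4505 -0.0017  0.0442] 541 0.25011364710044925
[ 0.4805  0.1741 -0.172 ] [0.     0.     0.0409] bar local [ 0.     -0.4219  0.025 ] 101 z 0.07835964124227957
top edges y range [-0.3585  0.0713] zc 0.0454
ring stand [[ 0.0006 -0.1784  0.145 ]]
barpts [[-0.0489, -0.4303, 0.0144], [0.0007, -0.4209, 0.0252], [0.0494, -0.4023, 0.031]]
roller top [[-0.0288, -0.3488, 0.0618], [-0.0002, -0.3133, 0.0794], [0.0282, -0.2873, 0.0872]]
scene ring [ 0.4522 -0.0036  0.044 ] 693 0.25030849958978907
[ 0.4802  0.1741 -0.1734] [-0.     0.     0.041] bar local [ 0.0005 -0.4233  0.025 ] 139 z 0.07809941995495939
top edges y range [-0.3599  0.07  ] zc 0.0449
ring stand [[ 0.0031 -0.1799  0.145 ]]
barpts [[-0.0497, -0.4312, 0.0142], [0.0043, -0.4215, 0.0251], [0.0492, -0.4019, 0.0289]]
roller top [[-0.0288, -0.3507, 0.0626], [0.0007, -0.3172, 0.08], [0.0287, -0.2882, 0.0858]]
```

```bash
cat > ov.py <<'E'
from h import *
def world(p,X,t):
    X=np.atleast_2d(X).astype(float);hx,hy,yaw=p
    y=np.cos(t)*X[:,1]+np.sin(t)*X[:,2];z=-np.sin(t)*X[:,1]+np.cos(t)*X[:,2];x=X[:,0]
    return np.c_[hx+np.cos(yaw)*x-np.sin(yaw)*y,hy+np.sin(yaw)*x+np.cos(yaw)*y,.1+z]
def proj(im,W):
    K=np.array(im["camera_matrix"]);T=np.array(im["extrinsics"]);C=(W-T[:3,3])@T[:3,:3]
    return np.c_[K[0,0]*C[:,0]/-C[:,2]+K[0,2],K[1,1]*-C[:,1]/-C[:,2]+K[1,2]]
E
python3 - <<'E'
from ov import *
out=[]
for c,(u0,v0) in(("top",(190,170)),("scene",(135,150))):
    im=ctrl.get_image(c);a=im["color"][v0:v0+90,u0:u0+(180 if c=="top" else 180),::-1];a=cv2.resize(a,None,fx=4.4,fy=3.3*4/3,interpolation=cv2.INTER_NEAREST)[:,:800]
    a=np.ascontiguousarray(a[:396]);
    for sh,col in((0,(0,0,255)),(.008,(0,255,0))):
        p=[.4804-sh*np.sin(-.1727),.1741+sh*np.cos(.1727),-.1727]
        for X in([[-.042,-.43,.027],[.042,-.43,.027]],[[-.041,-.36,.047],[-.041,.07,.047]],[[.041,-.36,.047],[.041,.07,.047]],[[-.035,-.325,.0845],[.035,-.325,.0845]]):
            q=proj(im,world(p,X,-.11));q=((q+.5-[u0,v0])*4.4).astype(int);cv2.line(a,tuple(map(int,q[0])),tuple(map(int,q[1])),col,1)
    out.append(a)
h=[cv2.resize(o,(660,330)) if 0 else o[:300] for o in out]
cv2.imwrite("pics/ov.png",np.vstack([o[:300,:790] for o in out]))
E
```

```text
(no output)
```

View pics/ov.png

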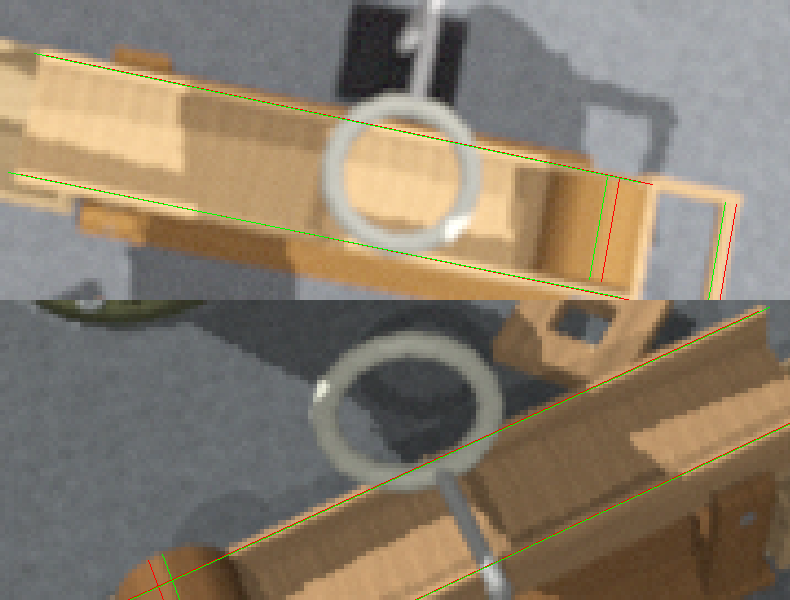

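Run:
```python
from ov import *
p=[.4804,.1741,-.1727]
for c in("top","scene"):
    im=ctrl.get_image(c);col=im["color"].astype(np.float32)
    ys=np.arange(-.46,-.395,.003);xs=np.linspace(-.03,.03,25)
    r=[]
    for y in ys:
        q=proj(im,world(p,np.c_[xs,0*xs+y,0*xs+.02],-.11)).astype(np.float32)
        s=cv2.remap(col,q[None,:,0],q[None,:,1],cv2.INTER_LINEAR)[0].mean(0);r.append(round(float(s[0]-s[2])))
    print(c,list(zip(ys.round(3).tolist(),r)))
```

```text
top [(-0.46, -8), (-0.457, -7), (-0.454, -8), (-0.451, -8), (-0.448, -7), (-0.445, -8), (-0.442, -10), (-0.439, -7), (-0.436, 16), (-0.433, 54), (-0.43, 81), (-0.427, 89), (-0.424, 85), (-0.421, 60), (-0.418, 17), (-0.415, -6), (-0.412, -9), (-0.409, -8), (-0.406, -8), (-0.403, -8), (-0.4, -8), (-0.397, -7)]
scene [(-0.46, -7), (-0.457, -8), (-0.454, -7), (-0.451, -7), (-0.448, -7), (-0.445, -7), (-0.442, -7), (-0.439, -8), (-0.436, -8), (-0.433, 17), (-0.43, 78), (-0.427, 87), (-0.424, 75), (-0.421, 57), (-0.418, 20), (-0.415, -6), (-0.412, -7), (-0.409, -7), (-0.406, -7), (-0.403, -7), (-0.4, -7), (-0.397, -7)]
```

```bash
cat > plan.py <<'E'
from ov import *
P0=[.481,.1775,-.1727]
def tool_R(lean,rev=True):
    yaw=P0[2];sy=np.array([-np.sin(yaw),np.cos(yaw),0]);Z=np.array([0,0,1.])
    z=-np.cos(lean)*Z+np.sin(lean)*sy
    y=np.cos(lean)*sy+np.sin(lean)*Z
    if rev:y=-y
    return np.c_[np.cross(y,z),y,z]
def bar(t): return world(P0,[0,-.43,.02],t)[0]
def delta(pos,Rm,s=None):
    s=s or ctrl.get_state();R0=R.from_rotvec(s["tool_rot"]).as_matrix();
    return (R0.T@(pos-np.array(s["position"]))/.25).round(3),(np.degrees(R.from_matrix(R0.T@Rm).as_rotvec())/30).round(3)
E
python3 - <<'E'
from plan import *
s=ctrl.get_state();Rt=tool_R(np.radians(22));b=bar(-.11);print("bar",b)
g=b+Rt[:,2]*.008
pre=g-Rt[:,2]*.10
print(delta(pre,Rt),delta(g,Rt))
b=np.load("top.npy")
P=pts(ctrl.get_image("top")).reshape(-1,3)
d=P-[P0[0],P0[1],0];c_,s_=np.cos(P0[2]),np.sin(P0[2]);x=c_*d[:,0]+s_*d[:,1];y=-s_*d[:,0]+c_*d[:,1]
k=(abs(x)<.07)&(y>.05)&(y<.25)&(abs(P[:,2]-.07)<.006);print("box rim x,y",np.percentile(x[k],[1,99]),np.percentile(y[k],[1,99]))
E
```

```text
bar [ 0.4071769  -0.24570617  0.07267445]
(array([ 1.   , -0.919,  0.302]), array([0.711, 0.219, 1.129])) (array([ 1.084, -1.042,  0.673]), array([0.711, 0.219, 1.129]))
box rim x,y [-0.0526888   0.05685787] [0.05385079 0.17983727]
```

```bash
python3 -m inch '[{"slide":[0.12,-0.11,0],"angular":[0.1,0.03,0.16],"claw":0.15},{"slide":[0.28,-0.26,0],"angular":[0.22,0.07,0.35],"claw":0.15},{"slide":[0.44,-0.4,0],"angular":[0.35,0.11,0.55],"claw":0.15},{"slide":[0.6,-0.55,0],"angular":[0.48,0.15,0.76],"claw":0.15},{"slide":[0.7,-0.64,0],"angular":[0.5,0.15,0.8],"claw":0.15},{"slide":[0.7,-0.64,0],"angular":[0.5,0.15,0.8],"claw":0.15}]' 15
python3 - <<'E'
from plan import *
Rt=tool_R(np.radians(22));g=bar(-.11)+Rt[:,2]*.008
print(delta(g-Rt[:,2]*.1,Rt),delta(g,Rt))
E
```

```text
time: 2.15
position: [0.3656, -0.3677, 0.234]
tool_rot: [-2.867, -0.02, -0.032]
ft_force: [-0.0, 0.4, 0.4]
grip_width: 0.601
grip_force: 0.0
(array([ 0.139, -0.254,  0.391]), array([0.205, 0.07 , 0.346])) (array([ 0.157, -0.296,  0.789]), array([0.205, 0.07 , 0.346]))
```

```bash
python3 -m inch '[{"slide":[0.05,-0.08,0.1],"angular":[0.1,0.03,0.16],"claw":0.15},{"slide":[0.1,-0.17,0.22],"angular":[0.2,0.07,0.34],"claw":0.15},{"slide":[0.139,-0.25,0.34],"angular":[0.205,0.07,0.346],"claw":0.15},{"slide":[0.139,-0.254,0.39],"angular":[0.205,0.07,0.346],"claw":0.15},{"slide":[0.139,-0.254,0.39],"angular":[0.205,0.07,0.346],"claw":0.15}]'
python3 - <<'E'
from plan import *
Rt=tool_R(np.radians(22));g=bar(-.11)+Rt[:,2]*.008
print(delta(g,Rt), ctrl.get_state()["joint_positions"].round(2))
im=ctrl.get_image("scene");cv2.imwrite("pics/s1.png",cv2.resize(im["color"][150:290,100:290,::-1],(760,560),interpolation=cv2.INTER_CUBIC))
E
```

```text
time: 2.65
position: [0.3972, -0.2856, 0.156]
tool_rot: [-2.75, 0.249, -0.042]
ft_force: [0.3, 0.9, -0.3]
grip_width: 0.575
grip_force: 0.0
(array([ 0.012, -0.029,  0.402]), array([ 0.006,  0.002, -0.015])) [ 0.94  0.21 -0.17  1.8  -0.28  1.36 -0.89]
```

View pics/s1.png

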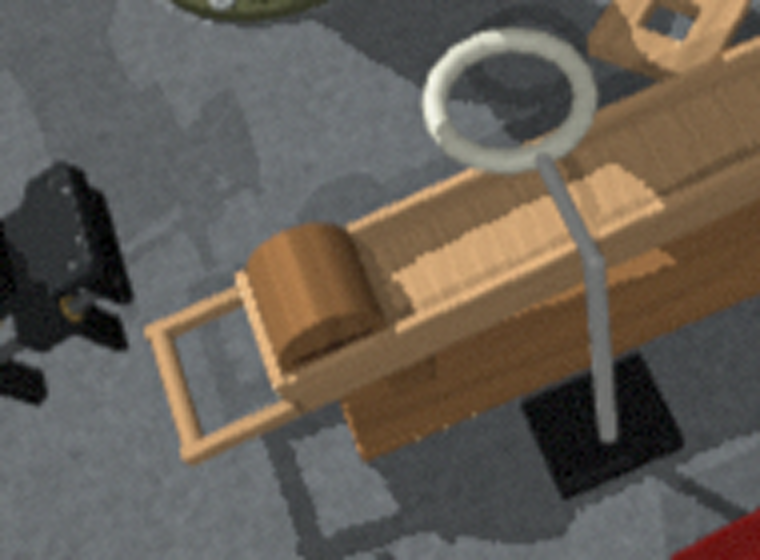

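The gripper hangs leaning left of the bar (bar around (175,395)); the roller sits at the plate and the path is clear. Descend and grip.

```bash
python3 -m inch '[{"slide":[0.01,-0.025,0.1],"angular":[0,0,0],"claw":0.15},{"slide":[0.012,-0.029,0.22],"angular":[0,0,0],"claw":0.15},{"slide":[0.012,-0.029,0.33],"angular":[0,0,0],"claw":0.15},{"slide":[0.012,-0.029,0.4],"angular":[0,0,0],"claw":0.15},{"slide":[0.012,-0.029,0.402],"angular":[0,0,0],"claw":0.15},{"slide":[0.012,-0.029,0.402],"angular":[0,0,0],"claw":0.15}]'
python3 - <<'E'
from plan import *
Rt=tool_R(np.radians(22));g=bar(-.11)+Rt[:,2]*.008
print(delta(g,Rt))
im=ctrl.get_image("scene");cv2.imwrite("pics/s2.png",cv2.resize(im["color"][150:290,100:290,::-1],(760,560),interpolation=cv2.INTER_CUBIC))
E
```

```text
time: 3.3
position: [0.4092, -0.2459, 0.0678]
tool_rot: [-2.753, 0.253, -0.048]
ft_force: [-0.6, -0.6, -0.1]
grip_width: 0.578
grip_force: 0.0
(array([-0.008, -0.007,  0.014]), array([ 0.011, -0.008, -0.019]))
```

View pics/s2.png

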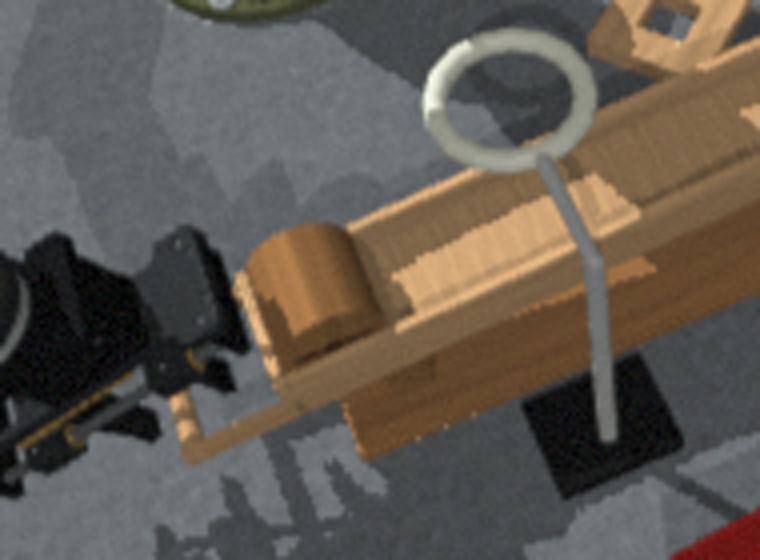

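The bar sits between the fingers, with clearance to plate and roller. Close.

```bash
python3 -m inch '[{"slide":[0,0,0.01],"angular":[0,0,0],"claw":-1},{"slide":[0,0,0.01],"angular":[0,0,0],"claw":-1},{"slide":[0,0,0.01],"angular":[0,0,0],"claw":-1},{"slide":[0,0,0.01],"angular":[0,0,0],"claw":-1},{"slide":[0,0,0.01],"angular":[0,0,0],"claw":-1},{"slide":[0,0,0.01],"angular":[0,0,0],"claw":-1}]' 20
python3 - <<'E'
from plan import *
for i in range(2): s=ctrl.get_state();print(s["position"].round(4),s["ft_force"].round(2),s["grip_force"],s["grip_width"])
Rt=R.from_rotvec(s["tool_rot"]).as_matrix()
for t in(-.11,-.08,-.05,-.02,0,.02,.05,.08,.1): print(t,(Rt.T@(bar(t)-bar(-.11))/.25).round(3))
E
```

```text
time: 3.95
position: [0.4092, -0.2422, 0.0648]
tool_rot: [-2.75, 0.25, -0.046]
ft_force: [0.2, 3.2, 2.0]
grip_width: 0.153
grip_force: 20.0
[ 0.4092 -0.2422  0.0648] [0.23 3.17 2.  ] 19.960131319239736 0.1527956514035871
[ 0.4092 -0.2422  0.0648] [0.23 3.17 2.  ] 19.960131319239736 0.1527956514035871
-0.11 [0. 0. 0.]
-0.08 [-0.    -0.017 -0.049]
-0.05 [-0.    -0.035 -0.097]
-0.02 [-0.    -0.055 -0.145]
0 [-0.    -0.069 -0.176]
0.02 [-0.    -0.084 -0.207]
0.05 [-0.001 -0.107 -0.254]
0.08 [-0.001 -0.131 -0.299]
0.1 [-0.001 -0.148 -0.329]
```

```bash
cat > meas.py <<'E'
from plan import *
from scipy.optimize import least_squares
import json,sys,os
Rg=R.from_rotvec([-2.75,.25,-.046]).as_matrix()
ts=np.linspace(-.13,.17,301);zs=np.array([bar(t)[2] for t in ts])
def tilt(s):
    g=np.array(s["position"])-.008*R.from_rotvec(s["tool_rot"]).as_matrix()[:,2]+[0,0,.0005]
    return float(np.interp(g[2],zs,ts))
def tlocal(q,t=0):
    hx,hy,yaw=P0;d=q-[hx,hy,.1];c,s=np.cos(yaw),np.sin(yaw)
    x=c*d[:,0]+s*d[:,1];y=-s*d[:,0]+c*d[:,1];z=d[:,2]
    return np.c_[x,np.cos(t)*y-np.sin(t)*z,np.sin(t)*y+np.cos(t)*z]
def fit_roller(P,t):
    L=tlocal(P,t);S=tlocal(P,0)
    k=(abs(L[:,0])<.031)&(L[:,2]>.054)&(L[:,2]<.096)&(L[:,1]>-.362)&(L[:,1]<.12)&(S[:,2]<.12)
    if k.sum()<25:return None,k.sum(),0
    S=S[k];best=None
    y0=np.median(S[:,1])
    # centre height follows floor
    def zc(y):return .056-(y+.145)**2/5
    def res(p):
        y=p[0];t_=t;cy=np.cos(t_)*y+np.sin(t_)*zc(y);cz=-np.sin(t_)*y+np.cos(t_)*zc(y)
        return np.hypot(S[:,1]-cy,S[:,2]-cz)-.035
    r=least_squares(res,[y0],loss="soft_l1",f_scale=.002)
    y=r.x[0];return float(np.cos(t)*y+np.sin(t)*zc(y)),int(k.sum()),float(np.median(abs(r.fun)))
def measure(cams=("scene",)):
    o=[]
    for c in cams:
        s=ctrl.get_state();t=tilt(s);im=ctrl.get_image(c);P=pts(im).reshape(-1,3);P=P[~np.isnan(P[:,0])]
        y,n,e=fit_roller(P,t);o.append((float(s["time"]),t,y));print(c,"t=%.2f tilt=%.4f y=%s n=%d e=%.4f"%(s["time"],t,None if y is None else round(y,4),n,e))
    return o
E
python3 -c "
from meas import *
measure(('scene','top'))"
```

```text
scene t=3.95 tilt=-0.1100 y=-0.3272 n=613 e=0.0008
top t=4.00 tilt=-0.1100 y=-0.3272 n=473 e=0.0014
```

```bash
python3 -m inch '[{"slide":[0,-0.005,-0.014],"angular":[0,0,0],"claw":-1},{"slide":[0,-0.016,-0.045],"angular":[0,0,0],"claw":-1},{"slide":[0,-0.033,-0.09],"angular":[0,0,0],"claw":-1},{"slide":[0,-0.055,-0.145],"angular":[0,0,0],"claw":-1},{"slide":[0,-0.076,-0.19],"angular":[0,0,0],"claw":-1},{"slide":[0,-0.093,-0.227],"angular":[0,0,0],"claw":-1},{"slide":[0,-0.103,-0.247],"angular":[0,0,0],"claw":-1},{"slide":[0,-0.107,-0.254],"angular":[0,0,0],"claw":-1},{"slide":[0,-0.107,-0.254],"angular":[0,0,0],"claw":-1},{"slide":[0,-0.107,-0.254],"angular":[0,0,0],"claw":-1}]'
python3 -c "
from meas import *
s=ctrl.get_state();print(delta(bar(.05)+.008*Rg[:,2],Rg),tlocal(np.array([s['position']-.008*Rg[:,2]])))
measure(('scene','top'))
P=pts(ctrl.get_image('scene')).reshape(-1,3);P=P[~np.isnan(P[:,0])]
for t in(.04,.05,.06):
  L=tlocal(P,t);k=(abs(L[:,2]-.047)<.012)&(abs(abs(L[:,0])-.041)<.004)&(L[:,1]>-.3)&(L[:,1]<.06);print(t,np.polyfit(L[k,1],L[k,2],1))
"
```

```text
time: 5.05
position: [0.4093, -0.2415, 0.1335]
tool_rot: [-2.751, 0.251, -0.046]
ft_force: [2.3, 3.5, -4.3]
grip_width: 0.153
grip_force: 20.0
(array([-0.005,  0.001, -0.003]), array([ 0.002, -0.   , -0.001])) [[ 0.0013102  -0.42803531  0.04094211]]
scene t=5.05 tilt=0.0500 y=-0.3206 n=643 e=0.0008
top t=5.10 tilt=0.0498 y=-0.3205 n=510 e=0.0014
0.04 [-0.00433122  0.04364905]
0.05 [0.00148081 0.04362279]
0.06 [0.00773688 0.04364857]
```

```bash
cat > step.py <<'E'
# usage: step.py NROWS TREM [YTARGET VTARGET | hold TILT]
from meas import *
F="log.json"
D=json.load(open(F)) if os.path.exists(F) else {"m":[],"c":[[0,.05],[5.1,.05]],"b":0.}
n=int(sys.argv[1]);T=float(sys.argv[2])
yt=float(sys.argv[3]) if len(sys.argv)>3 and sys.argv[3]!="hold" else -.1825
vt=float(sys.argv[4]) if len(sys.argv)>4 and sys.argv[3]!="hold" else 0.
acc=lambda y,v,t:6.5*(t+(y+.145)/2.5-.015*np.tanh(v/.004))
new=measure(("scene","top"));D["m"]+=[m for m in new if m[2] is not None]
now=ctrl.get_state()["time"];C=np.array(D["c"]);LAG=.03
cmd=lambda t:np.interp(t-LAG,C[:,0],C[:,1])
def sim(y,v,b,t0,tq):
    out=[];t=t0;dt=.005
    for q in tq:
        while t<q-1e-9:
            v+=acc(y,v,cmd(t)+b)*dt;y+=v*dt;t+=dt
            if y<-.3215:y=-.3215;v=max(v,0)
        out.append(y)
    return np.array(out),y,v
M=np.array([m for m in D["m"] if m[0]>now-1.3])
if len(M)>3:
    r=least_squares(lambda p:np.r_[(sim(p[0],p[1],p[2],M[0,0],M[:,0])[0]-M[:,2])/.0012,(p[2]-D["b"])/.004,p[2]/.01,p[1]/.3],[M[0,2],(M[-1,2]-M[0,2])/(M[-1,0]-M[0,0]),D["b"]],diff_step=1e-3,x_scale=[.01,.02,.005])
    p=r.x;_,y,v=sim(*p,M[0,0],[now]);D["b"]=float(p[2])
    print("fit res mm",(1000*(sim(*p,M[0,0],M[:,0])[0]-M[:,2])).round(1))
else: y,v=float(M[-1,2]),0.
b=D["b"];c0=C[-1,1];print("now %.2f y=%.4f v=%.4f bias=%.4f cmd=%.4f"%(now,y,v,b,c0))
row=[]
if "hold" in sys.argv: row=[c0+(float(sys.argv[4])-c0)*min(1,(i+1)/min(n,8)) for i in range(n)]
else:
    a0=acc(y,v,c0+b)*.5 if v>.004 else 0
    A=np.array([[T**3,T**4,T**5],[3*T**2,4*T**3,5*T**4],[6*T,12*T**2,20*T**3]])
    k=np.linalg.solve(A,[yt-y-v*T-a0*T*T/2,vt-v-a0*T,-a0])
    c=c0
    for i in range(n):
        t=min(.1*(i+1)+.0,T);Y=y+v*t+a0*t*t/2+k@[t**3,t**4,t**5];V=v+a0*t+k@[3*t**2,4*t**3,5*t**4];Ac=a0+k@[6*t,12*t**2,20*t**3]
        w=Ac/6.5-(Y+.145)/2.5+.015*np.tanh(V/.004)-b
        c=float(np.clip(w,c-.02,c+.02));c=min(c,.13);row.append(c)
D["c"].append([now,c0])
for i,c in enumerate(row):D["c"].append([now+.1*(i+1),c])
json.dump(D,open(F,"w"))
print("tilt",np.round(row,4))
for c in row:
    d=Rg.T@(bar(c)-bar(c0))/.25;print('{"slide":[0,%.3f,%.3f],"angular":[0,0,0],"claw":-1}'%(d[1],d[2]),end=",")
print()
E
python3 step.py 5 3.0
```

```text
scene t=5.20 tilt=0.0495 y=-0.3206 n=647 e=0.0007
top t=5.25 tilt=0.0495 y=-0.3206 n=510 e=0.0014
now 5.30 y=-0.3206 v=0.0000 bias=0.0000 cmd=0.0500
tilt [0.07   0.09   0.0948 0.0962 0.0964]
{"slide":[0,-0.016,-0.030],"angular":[0,0,0],"claw":-1},{"slide":[0,-0.033,-0.061],"angular":[0,0,0],"claw":-1},{"slide":[0,-0.037,-0.068],"angular":[0,0,0],"claw":-1},{"slide":[0,-0.038,-0.070],"angular":[0,0,0],"claw":-1},{"slide":[0,-0.038,-0.070],"angular":[0,0,0],"claw":-1},
```

```bash
python3 -m inch '[{"slide":[0,-0.016,-0.030],"angular":[0,0,0],"claw":-1},{"slide":[0,-0.033,-0.061],"angular":[0,0,0],"claw":-1},{"slide":[0,-0.037,-0.068],"angular":[0,0,0],"claw":-1},{"slide":[0,-0.038,-0.070],"angular":[0,0,0],"claw":-1},{"slide":[0,-0.038,-0.070],"angular":[0,0,0],"claw":-1}]' | head -2; python3 step.py 4 2.6
```

```text
time: 5.8
position: [0.4097, -0.2393, 0.1532]
scene t=5.80 tilt=0.0959 y=-0.3095 n=644 e=0.0008
top t=5.85 tilt=0.0955 y=-0.3072 n=518 e=0.0013
fit res mm [-1.1  1.2  0.2 -0.3]
now 5.90 y=-0.3054 v=0.0440 bias=0.0012 cmd=0.0964
tilt [0.0848 0.082  0.0788 0.0752]
{"slide":[0,0.010,0.017],"angular":[0,0,0],"claw":-1},{"slide":[0,0.012,0.022],"angular":[0,0,0],"claw":-1},{"slide":[0,0.015,0.026],"angular":[0,0,0],"claw":-1},{"slide":[0,0.018,0.032],"angular":[0,0,0],"claw":-1},
```

```bash
python3 -m inch '[{"slide":[0,0.010,0.017],"angular":[0,0,0],"claw":-1},{"slide":[0,0.012,0.022],"angular":[0,0,0],"claw":-1},{"slide":[0,0.015,0.026],"angular":[0,0,0],"claw":-1},{"slide":[0,0.018,0.032],"angular":[0,0,0],"claw":-1}]' | head -1; python3 step.py 3 2.0
```

```text
time: 6.3
scene t=6.30 tilt=0.0742 y=-0.2831 n=637 e=0.0008
top t=6.35 tilt=0.0735 y=-0.2799 n=517 e=0.0013
fit res mm [-0.9  1.4  0.1 -0.5 -0.   0.2]
now 6.40 y=-0.2763 v=0.0710 bias=0.0003 cmd=0.0752
tilt [0.0673 0.0632 0.0589]
{"slide":[0,0.006,0.012],"angular":[0,0,0],"claw":-1},{"slide":[0,0.010,0.018],"angular":[0,0,0],"claw":-1},{"slide":[0,0.013,0.025],"angular":[0,0,0],"claw":-1},
```

```bash
python3 -m inch '[{"slide":[0,0.006,0.012],"angular":[0,0,0],"claw":-1},{"slide":[0,0.010,0.018],"angular":[0,0,0],"claw":-1},{"slide":[0,0.013,0.025],"angular":[0,0,0],"claw":-1}]' | head -1; python3 step.py 3 1.7
```

```text
time: 6.7
scene t=6.70 tilt=0.0576 y=-0.2593 n=620 e=0.0007
top t=6.75 tilt=0.0570 y=-0.2558 n=415 e=0.0015
fit res mm [ 0.3 -0.1 -0.3 -0.5  0.5 -0.1]
now 6.80 y=-0.2529 v=0.0576 bias=-0.0037 cmd=0.0589
tilt [0.0604 0.0592 0.0569]
{"slide":[0,-0.001,-0.002],"angular":[0,0,0],"claw":-1},{"slide":[0,-0.000,-0.000],"angular":[0,0,0],"claw":-1},{"slide":[0,0.002,0.003],"angular":[0,0,0],"claw":-1},
```

```bash
python3 -m inch '[{"slide":[0,-0.001,-0.002],"angular":[0,0,0],"claw":-1},{"slide":[0,0,0],"angular":[0,0,0],"claw":-1},{"slide":[0,0.002,0.003],"angular":[0,0,0],"claw":-1}]' | head -1; python3 step.py 3 1.5
```

```text
time: 7.1
scene t=7.10 tilt=0.0560 y=-0.2368 n=542 e=0.0008
top t=7.15 tilt=0.0557 y=-0.2341 n=387 e=0.0012
fit res mm [ 0.1 -0.1  0.3 -0.4 -0.   0.1]
now 7.20 y=-0.2311 v=0.0580 bias=-0.0038 cmd=0.0569
tilt [0.0507 0.0464 0.0423]
{"slide":[0,0.005,0.009],"angular":[0,0,0],"claw":-1},{"slide":[0,0.008,0.016],"angular":[0,0,0],"claw":-1},{"slide":[0,0.012,0.022],"angular":[0,0,0],"claw":-1},
```

```bash
python3 -m inch '[{"slide":[0,0.005,0.009],"angular":[0,0,0],"claw":-1},{"slide":[0,0.008,0.016],"angular":[0,0,0],"claw":-1},{"slide":[0,0.012,0.022],"angular":[0,0,0],"claw":-1}]' | head -1; python3 step.py 3 1.2
```

```text
time: 7.5
scene t=7.50 tilt=0.0413 y=-0.2136 n=463 e=0.0007
top t=7.55 tilt=0.0407 y=-0.2111 n=382 e=0.0013
fit res mm [-0.   0.4 -0.3 -0.1 -0.  -0.1  0.2]
now 7.60 y=-0.2082 v=0.0553 bias=-0.0041 cmd=0.0423
tilt [0.0355 0.0299 0.0263]
{"slide":[0,0.005,0.010],"angular":[0,0,0],"claw":-1},{"slide":[0,0.010,0.019],"angular":[0,0,0],"claw":-1},{"slide":[0,0.012,0.025],"angular":[0,0,0],"claw":-1},
```

```bash
python3 -m inch '[{"slide":[0,0.005,0.010],"angular":[0,0,0],"claw":-1},{"slide":[0,0.010,0.019],"angular":[0,0,0],"claw":-1},{"slide":[0,0.012,0.025],"angular":[0,0,0],"claw":-1}]' | head -1; python3 step.py 3 0.8
```

```text
time: 7.9
scene t=7.90 tilt=0.0250 y=-0.1928 n=387 e=0.0007
top t=7.95 tilt=0.0246 y=-0.1908 n=453 e=0.0013
fit res mm [ 0.  -0.1 -0.  -0.2  0.2 -0.   0. ]
now 8.00 y=-0.1889 v=0.0363 bias=-0.0040 cmd=0.0263
tilt [0.0203 0.0168 0.0183]
{"slide":[0,0.005,0.009],"angular":[0,0,0],"claw":-1},{"slide":[0,0.007,0.015],"angular":[0,0,0],"claw":-1},{"slide":[0,0.006,0.012],"angular":[0,0,0],"claw":-1},
```

```bash
python3 -m inch '[{"slide":[0,0.005,0.009],"angular":[0,0,0],"claw":-1},{"slide":[0,0.007,0.015],"angular":[0,0,0],"claw":-1},{"slide":[0,0.006,0.012],"angular":[0,0,0],"claw":-1}]' | head -1; python3 step.py 2 0.5
```

```text
time: 8.3
scene t=8.30 tilt=0.0173 y=-0.181 n=388 e=0.0007
top t=8.35 tilt=0.0179 y=-0.1805 n=435 e=0.0014
fit res mm [ 0.1 -0.3  0.1  0.1  0.1  0.  -0.1]
now 8.40 y=-0.1803 v=0.0030 bias=-0.0035 cmd=0.0183
tilt [-0.0003 -0.0034]
{"slide":[0,0.014,0.029],"angular":[0,0,0],"claw":-1},{"slide":[0,0.016,0.034],"angular":[0,0,0],"claw":-1},
```

```bash
python3 -c "
import json;D=json.load(open('log.json'));D['c']=D['c'][:-3]+[[8.4,.0183],[8.7,.0183]];json.dump(D,open('log.json','w'))"
python3 -m inch '[{"slide":[0,0,0],"angular":[0,0,0],"claw":-1},{"slide":[0,0,0],"angular":[0,0,0],"claw":-1},{"slide":[0,0,0],"angular":[0,0,0],"claw":-1}]' | head -1; python3 step.py 5 0.8 hold .0183
```

```text
time: 8.7
scene t=8.70 tilt=0.0179 y=-0.1806 n=380 e=0.0007
top t=8.75 tilt=0.0179 y=-0.1803 n=432 e=0.0014
fit res mm [ 0.  -0.   0.1 -0.1 -0.2  0.3  0. ]
now 8.80 y=-0.1803 v=0.0002 bias=-0.0035 cmd=0.0183
tilt [0.0183 0.0183 0.0183 0.0183 0.0183]
{"slide":[0,0.000,0.000],"angular":[0,0,0],"claw":-1},{"slide":[0,0.000,0.000],"angular":[0,0,0],"claw":-1},{"slide":[0,0.000,0.000],"angular":[0,0,0],"claw":-1},{"slide":[0,0.000,0.000],"angular":[0,0,0],"claw":-1},{"slide":[0,0.000,0.000],"angular":[0,0,0],"claw":-1},
```

Roller at rest 2 mm from the ring centre. Holding.

```bash
Z='nothing'; python3 -m inch '[{"slide":[0,0,0],"angular":[0,0,0],"claw":-1},{"slide":[0,0,0],"angular":[0,0,0],"claw":-1},{"slide":[0,0,0],"angular":[0,0,0],"claw":-1},{"slide":[0,0,0],"angular":[0,0,0],"claw":-1},{"slide":[0,0,0],"angular":[0,0,0],"claw":-1}]' | head -1; python3 step.py 10 0.8 hold .0183 | head -5
python3 - <<'E'
from h import *
im=ctrl.get_image("top");cv2.imwrite("pics/t3.png",cv2.resize(im["color"][150:270,180:340,::-1],(800,600),interpolation=cv2.INTER_CUBIC))
E
```

```text
time: 9.3
scene t=9.30 tilt=0.0179 y=-0.1805 n=375 e=0.0007
top t=9.35 tilt=0.0179 y=-0.1805 n=437 e=0.0015
fit res mm [ 0.1 -0.2  0.1 -0.2  0.1  0.1]
now 9.40 y=-0.1804 v=0.0002 bias=-0.0034 cmd=0.0183
tilt [0.0183 0.0183 0.0183 0.0183 0.0183 0.0183 0.0183 0.0183 0.0183 0.0183]
```

View pics/t3.png

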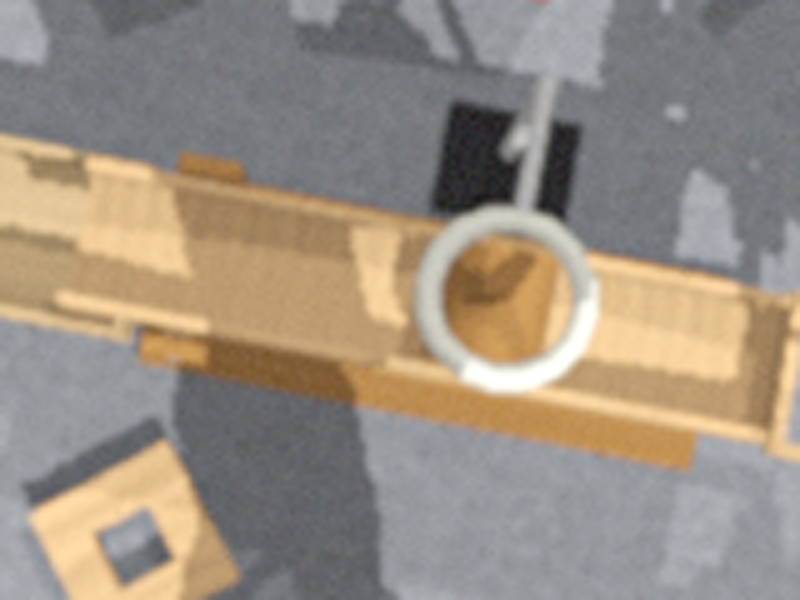

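The roller (centre about column 497) is under the ring (507), and the 10-pixel offset matches the expected parallax of about 12. Keep holding.

```bash
Z=1
for i in 1 2 3 4; do python3 -m inch '[{"slide":[0,0,0],"angular":[0,0,0],"claw":-1},{"slide":[0,0,0],"angular":[0,0,0],"claw":-1},{"slide":[0,0,0],"angular":[0,0,0],"claw":-1},{"slide":[0,0,0],"angular":[0,0,0],"claw":-1},{"slide":[0,0,0],"angular":[0,0,0],"claw":-1},{"slide":[0,0,0],"angular":[0,0,0],"claw":-1},{"slide":[0,0,0],"angular":[0,0,0],"claw":-1},{"slide":[0,0,0],"angular":[0,0,0],"claw":-1},{"slide":[0,0,0],"angular":[0,0,0],"claw":-1},{"slide":[0,0,0],"angular":[0,0,0],"claw":-1}]' | head -1; done
python3 -c "
from meas import *
measure(('scene','top'))"
python3 -m inch '[{"slide":[0,0,0],"angular":[0,0,0],"claw":-1},{"slide":[0,0,0],"angular":[0,0,0],"claw":-1},{"slide":[0,0,0],"angular":[0,0,0],"claw":-1},{"slide":[0,0,0],"angular":[0,0,0],"claw":-1},{"slide":[0,0,0],"angular":[0,0,0],"claw":-1},{"slide":[0,0,0],"angular":[0,0,0],"claw":-1},{"slide":[0,0,0],"angular":[0,0,0],"claw":-1},{"slide":[0,0,0],"angular":[0,0,0],"claw":-1},{"slide":[0,0,0],"angular":[0,0,0],"claw":-1},{"slide":[0,0,0],"angular":[0,0,0],"claw":-1}]' | head -1
python3 -c "
import json;D=json.load(open('log.json'));D['c']=D['c'][:-11]+[[9.4,.0183],[20,.0183]];json.dump(D,open('log.json','w'))"
python3 - <<'E'
from meas import *
measure(("scene",))
E
```

```text
time: 10.45
time: 11.45
time: 12.45
time: 13.45
scene t=13.45 tilt=0.0179 y=-0.1805 n=379 e=0.0007
top t=13.50 tilt=0.0179 y=-0.1803 n=433 e=0.0013
time: 14.55
scene t=14.55 tilt=0.0179 y=-0.1804 n=383 e=0.0007
```

```bash
python3 -c "
import json;D=json.load(open('log.json'));D['c'][-1][0]=14.5;json.dump(D,open('log.json','w'))"; python3 step.py 5 3.0 .07 .13
```

```text
scene t=14.60 tilt=0.0178 y=-0.1805 n=378 e=0.0007
top t=14.65 tilt=0.0179 y=-0.18 n=435 e=0.0015
now 14.70 y=-0.1800 v=0.0000 bias=-0.0034 cmd=0.0183
tilt [0.0241 0.0339 0.0392 0.041  0.0418]
{"slide":[0,-0.004,-0.009],"angular":[0,0,0],"claw":-1},{"slide":[0,-0.012,-0.024],"angular":[0,0,0],"claw":-1},{"slide":[0,-0.016,-0.032],"angular":[0,0,0],"claw":-1},{"slide":[0,-0.017,-0.035],"angular":[0,0,0],"claw":-1},{"slide":[0,-0.018,-0.036],"angular":[0,0,0],"claw":-1},
```

```bash
python3 -m inch '[{"slide":[0,-0.004,-0.009],"angular":[0,0,0],"claw":-1},{"slide":[0,-0.012,-0.024],"angular":[0,0,0],"claw":-1},{"slide":[0,-0.016,-0.032],"angular":[0,0,0],"claw":-1},{"slide":[0,-0.017,-0.035],"angular":[0,0,0],"claw":-1},{"slide":[0,-0.018,-0.036],"angular":[0,0,0],"claw":-1}]' | head -1; python3 step.py 4 2.5 .07 .13
```

```text
time: 15.2
scene t=15.20 tilt=0.0413 y=-0.1765 n=386 e=0.0007
top t=15.25 tilt=0.0413 y=-0.1753 n=413 e=0.0014
fit res mm [ 0.  -0.1  0.1 -0.1]
now 15.30 y=-0.1741 v=0.0264 bias=-0.0030 cmd=0.0418
tilt [0.0366 0.0368 0.0363 0.0352]
{"slide":[0,0.004,0.008],"angular":[0,0,0],"claw":-1},{"slide":[0,0.004,0.008],"angular":[0,0,0],"claw":-1},{"slide":[0,0.004,0.008],"angular":[0,0,0],"claw":-1},{"slide":[0,0.005,0.010],"angular":[0,0,0],"claw":-1},
```

```bash
python3 -m inch '[{"slide":[0,0.004,0.008],"angular":[0,0,0],"claw":-1},{"slide":[0,0.004,0.008],"angular":[0,0,0],"claw":-1},{"slide":[0,0.004,0.008],"angular":[0,0,0],"claw":-1},{"slide":[0,0.005,0.010],"angular":[0,0,0],"claw":-1}]' | head -1; python3 step.py 4 2.0 .07 .13
```

```text
time: 15.7
scene t=15.70 tilt=0.0347 y=-0.1618 n=373 e=0.0007
top t=15.75 tilt=0.0345 y=-0.1588 n=385 e=0.0013
fit res mm [-0.   0.1 -0.  -0.3  0.5 -0.3]
now 15.80 y=-0.1567 v=0.0499 bias=-0.0048 cmd=0.0352
tilt [0.032  0.0326 0.0319 0.0298]
{"slide":[0,0.002,0.005],"angular":[0,0,0],"claw":-1},{"slide":[0,0.002,0.004],"angular":[0,0,0],"claw":-1},{"slide":[0,0.003,0.005],"angular":[0,0,0],"claw":-1},{"slide":[0,0.004,0.008],"angular":[0,0,0],"claw":-1},
```

```bash
python3 -m inch '[{"slide":[0,0.002,0.005],"angular":[0,0,0],"claw":-1},{"slide":[0,0.002,0.004],"angular":[0,0,0],"claw":-1},{"slide":[0,0.003,0.005],"angular":[0,0,0],"claw":-1},{"slide":[0,0.004,0.008],"angular":[0,0,0],"claw":-1}]' | head -1; python3 step.py 3 1.6 .07 .14
```

```text
time: 16.2
scene t=16.20 tilt=0.0296 y=-0.1274 n=420 e=0.0007
top t=16.25 tilt=0.0292 y=-0.1228 n=395 e=0.0013
fit res mm [ 0.2 -0.3  0.4 -0.2 -0.1  0. ]
now 16.30 y=-0.1175 v=0.1070 bias=-0.0029 cmd=0.0298
tilt [ 0.0098 -0.0013 -0.0085]
{"slide":[0,0.015,0.031],"angular":[0,0,0],"claw":-1},{"slide":[0,0.023,0.048],"angular":[0,0,0],"claw":-1},{"slide":[0,0.028,0.060],"angular":[0,0,0],"claw":-1},
```

```bash
python3 -m inch '[{"slide":[0,0.015,0.031],"angular":[0,0,0],"claw":-1},{"slide":[0,0.023,0.048],"angular":[0,0,0],"claw":-1},{"slide":[0,0.028,0.060],"angular":[0,0,0],"claw":-1}]' | head -1; python3 step.py 4 1.15 .07 .15
```

```text
time: 16.6
scene t=16.60 tilt=-0.0094 y=-0.0824 n=547 e=0.0007
top t=16.65 tilt=-0.0103 y=-0.0762 n=504 e=0.0014
fit res mm [ 0.3 -0.2 -0.2 -0.1  0.1  0. ]
now 16.70 y=-0.0701 v=0.1226 bias=-0.0040 cmd=-0.0085
tilt [-0.0212 -0.0284 -0.0319 -0.033 ]
{"slide":[0,0.009,0.020],"angular":[0,0,0],"claw":-1},{"slide":[0,0.014,0.031],"angular":[0,0,0],"claw":-1},{"slide":[0,0.016,0.037],"angular":[0,0,0],"claw":-1},{"slide":[0,0.017,0.039],"angular":[0,0,0],"claw":-1},
```

```bash
python3 -m inch '[{"slide":[0,0.009,0.020],"angular":[0,0,0],"claw":-1},{"slide":[0,0.014,0.031],"angular":[0,0,0],"claw":-1},{"slide":[0,0.016,0.037],"angular":[0,0,0],"claw":-1},{"slide":[0,0.017,0.039],"angular":[0,0,0],"claw":-1}]' | head -1; python3 step.py 3 0.6 .07 .15
```

```text
time: 17.1
scene t=17.10 tilt=-0.0334 y=-0.0257 n=530 e=0.0008
top t=17.15 tilt=-0.0334 y=-0.0205 n=501 e=0.0013
fit res mm [ 0.   0.2 -0.1 -0.4  0.1  0.1]
now 17.20 y=-0.0154 v=0.1011 bias=-0.0058 cmd=-0.0330
tilt [-0.013  -0.0041 -0.0241]
{"slide":[0,-0.014,-0.032],"angular":[0,0,0],"claw":-1},{"slide":[0,-0.020,-0.046],"angular":[0,0,0],"claw":-1},{"slide":[0,-0.006,-0.014],"angular":[0,0,0],"claw":-1},
```

```bash
python3 -m inch '[{"slide":[0,-0.003,-0.007],"angular":[0,0,0],"claw":-1},{"slide":[0,-0.003,-0.007],"angular":[0,0,0],"claw":-1},{"slide":[0,-0.003,-0.007],"angular":[0,0,0],"claw":-1},{"slide":[0,-0.003,-0.007],"angular":[0,0,0],"claw":-1},{"slide":[0,-0.003,-0.007],"angular":[0,0,0],"claw":-1},{"slide":[0,-0.003,-0.007],"angular":[0,0,0],"claw":-1}]' | head -1; python3 -c "
from meas import *
measure(('scene',))"
```

```text
time: 17.8
scene t=17.80 tilt=-0.0285 y=0.0614 n=490 e=0.0009
```

```bash
python3 -m inch '[{"slide":[0,0,0],"angular":[0,0,0],"claw":-1},{"slide":[0,0,0],"angular":[0,0,0],"claw":-1},{"slide":[0,0,0],"angular":[0,0,0],"claw":-1},{"slide":[0,0,0],"angular":[0,0,0],"claw":-1},{"slide":[0,0,0],"angular":[0,0,0],"claw":-1},{"slide":[0,0,0],"angular":[0,0,0],"claw":-1},{"slide":[0,0,0],"angular":[0,0,0],"claw":-1},{"slide":[0,0,0],"angular":[0,0,0],"claw":-1},{"slide":[0,0,0],"angular":[0,0,0],"claw":-1},{"slide":[0,0,0],"angular":[0,0,0],"claw":-1}]' | head -1
python3 - <<'E'
from meas import *
im=ctrl.get_image("scene");cv2.imwrite("pics/s4.png",cv2.resize(im["color"][100:290,130:400,::-1],(800,563),interpolation=cv2.INTER_CUBIC))
r=ctrl.outline_of("roller","scene");P=pts(im)
for q in r[:2]:print(q["confidence"],q["bbox"],tlocal(np.nanmedian(P[q["mask"]],0)[None]))
s=ctrl.get_state();t=tilt(s);Rt=Rg
print(t,s["position"],s["ft_force"])
for a in(-.05,-.08,-.1,-.108,-.112,-.115):print(a,(Rg.T@(bar(a)-bar(t))/.25).round(3))
E
```

```text
time: 18.85
0.73 [334.2, 176.2, 30.1, 27.3] [[ 0.00983239  0.12971144 -0.03183042]]
-0.0285361768847858 [ 0.40893708 -0.24366524  0.09979408] [ 0.27681518  4.28678282 -1.04654929]
-0.05 [0.    0.014 0.034]
-0.08 [0.    0.032 0.082]
-0.1 [0.    0.044 0.115]
-0.108 [0.    0.048 0.128]
-0.112 [0.    0.05  0.135]
-0.115 [0.    0.052 0.139]
```

View pics/s4.png

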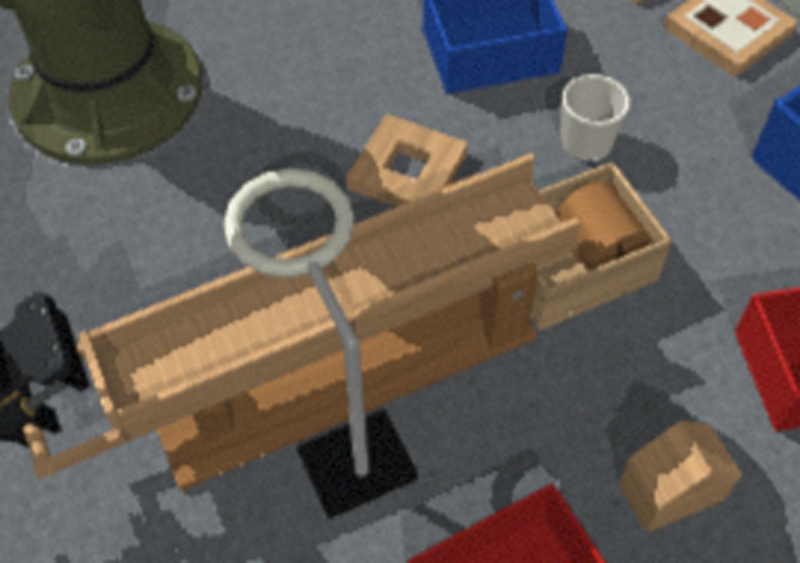

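The roller lies in the box at (605,220). Now lower gently.

```bash
python3 -m inch '[{"slide":[0,0.003,0.008],"angular":[0,0,0],"claw":-1},{"slide":[0,0.008,0.02],"angular":[0,0,0],"claw":-1},{"slide":[0,0.014,0.034],"angular":[0,0,0],"claw":-1},{"slide":[0,0.02,0.05],"angular":[0,0,0],"claw":-1},{"slide":[0,0.026,0.066],"angular":[0,0,0],"claw":-1},{"slide":[0,0.032,0.082],"angular":[0,0,0],"claw":-1},{"slide":[0,0.037,0.096],"angular":[0,0,0],"claw":-1},{"slide":[0,0.041,0.107],"angular":[0,0,0],"claw":-1},{"slide":[0,0.044,0.115],"angular":[0,0,0],"claw":-1},{"slide":[0,0.044,0.115],"angular":[0,0,0],"claw":-1}]'
python3 -m inch '[{"slide":[0,0.002,0.004],"angular":[0,0,0],"claw":-1},{"slide":[0,0.003,0.008],"angular":[0,0,0],"claw":-1},{"slide":[0,0.004,0.012],"angular":[0,0,0],"claw":-1},{"slide":[0,0.005,0.015],"angular":[0,0,0],"claw":-1},{"slide":[0,0.006,0.018],"angular":[0,0,0],"claw":-1},{"slide":[0,0.006,0.018],"angular":[0,0,0],"claw":-1},{"slide":[0,0.006,0.018],"angular":[0,0,0],"claw":-1}]'
python3 -c "
from meas import *
print(tilt(ctrl.get_state()))"
```

```text
time: 19.95
position: [0.409, -0.2431, 0.0688]
tool_rot: [-2.751, 0.251, -0.046]
ft_force: [0.6, 5.8, -2.0]
grip_width: 0.154
grip_force: 20.0
time: 20.65
position: [0.4091, -0.243, 0.0666]
tool_rot: [-2.75, 0.25, -0.046]
ft_force: [-4.2, 5.4, 14.3]
grip_width: 0.155
grip_force: 20.0
-0.1055888375564061
```

```bash
python3 -m inch '[{"slide":[0,-0.002,-0.006],"angular":[0,0,0],"claw":-1},{"slide":[0,-0.002,-0.006],"angular":[0,0,0],"claw":-1}]' | sed -n '1,4p'
python3 -c "
from meas import *
P=pts(ctrl.get_image('scene')).reshape(-1,3);P=P[~np.isnan(P[:,0])]
for t in(-.09,-.1,-.11,-.12):
  L=tlocal(P,t);k=(abs(L[:,2]-.047)<.012)&(abs(abs(L[:,0])-.041)<.004)&(L[:,1]>-.3)&(L[:,1]<.06);print(t,np.polyfit(L[k,1],L[k,2],1))
"
```

```text
time: 20.85
position: [0.4091, -0.243, 0.0668]
tool_rot: [-2.751, 0.251, -0.046]
ft_force: [-0.1, 6.1, 4.2]
-0.09 [0.01111734 0.04334835]
-0.1 [0.00469829 0.04335638]
-0.11 [-0.00110512  0.04335202]
-0.12 [-0.00726245  0.04320378]
```

```bash
python3 -m inch '[{"slide":[0,-0.002,0],"angular":[0,0,0],"claw":-0.3},{"slide":[0,-0.002,0],"angular":[0,0,0],"claw":0.1},{"slide":[0,-0.002,0],"angular":[0,0,0],"claw":0.1},{"slide":[0,-0.002,0],"angular":[0,0,0],"claw":0.1},{"slide":[0,-0.002,0],"angular":[0,0,0],"claw":0.1}]'
```

```text
time: 21.4
position: [0.409, -0.2433, 0.0656]
tool_rot: [-2.752, 0.252, -0.047]
ft_force: [-0.0, -0.2, -0.4]
grip_width: 0.503
grip_force: 0.0
```

```bash
python3 -m inch '[{"slide":[0,0,-0.03],"angular":[0,0,0],"claw":0.1},{"slide":[0,0,-0.1],"angular":[0,0,0],"claw":0.1},{"slide":[0,0,-0.2],"angular":[0,0,0],"claw":0.1},{"slide":[0,0,-0.32],"angular":[0,0,0],"claw":0.1},{"slide":[0,0,-0.45],"angular":[0,0,0],"claw":0.1},{"slide":[0,0,-0.5],"angular":[0,0,0],"claw":0.1},{"slide":[0,0,-0.5],"angular":[0,0,0],"claw":0.1},{"slide":[0,0,-0.5],"angular":[0,0,0],"claw":0.1}]'
python3 - <<'E'
from meas import *
im=ctrl.get_image("scene");cv2.imwrite("pics/s5.png",cv2.resize(im["color"][:,:,::-1],(800,600),interpolation=cv2.INTER_CUBIC))
P=pts(im).reshape(-1,3);P=P[~np.isnan(P[:,0])]
t=-.11;L=tlocal(P,t);k=(abs(L[:,2]-.047)<.012)&(abs(abs(L[:,0])-.041)<.004)&(L[:,1]>-.3)&(L[:,1]<.06);print(t,np.polyfit(L[k,1],L[k,2],1))
r=ctrl.outline_of("roller","scene")
for q in r[:2]:print(q["confidence"],q["bbox"])
E
```

```text
time: 22.2
position: [0.4005, -0.2876, 0.1807]
tool_rot: [-2.75, 0.251, -0.045]
ft_force: [-0.4, 0.8, -0.6]
grip_width: 0.552
grip_force: 0.0
-0.11 [0.00056545 0.04353672]
0.68 [335.1, 175.3, 27.9, 29.6]
0.43 [266.2, 154.7, 41.3, 26.7]
```

View pics/s5.png

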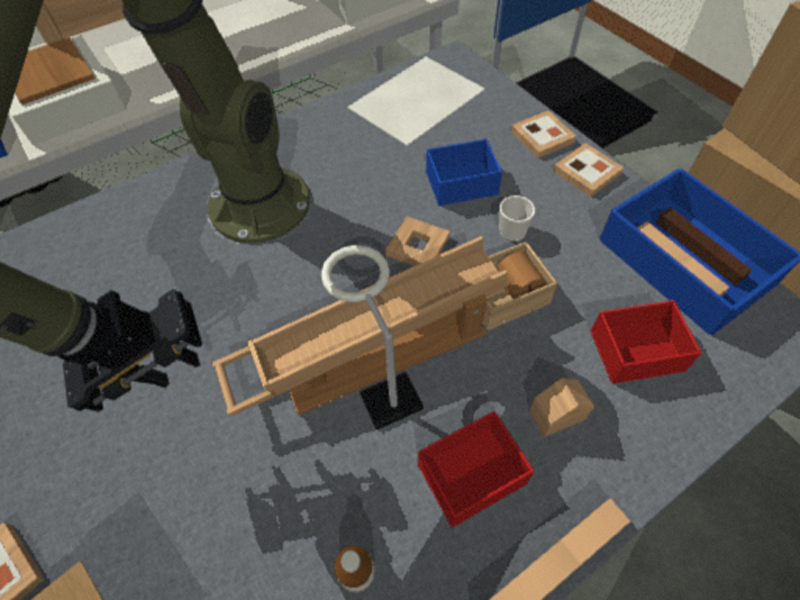

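The roller is in the box (520,272), the chute is on its rest, the gripper is clear, and the other goods have not moved. Handing in.

```bash
python3 -c "
from bench import ctrl
print(ctrl.close_job())"
```

```text
the job is handed in; nothing more can be done
None
```

The job is done and handed in at about 22 s: the roller rested about 2 mm from the ring's centre for roughly 6 s, then rolled into the box, and the chute is back on its rest and released, with the other goods left where they were.

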